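# Tip a weighed portion of cheese bars from the scale pan into the tub

## Task

Slide the yellow tub between the two guide rails in front of the blue scale until it is fully home against the rubber buffers and leave it there; then press down the side flange of the tipping pan, on its black pad near the open end, until the pan rests on its rubber stop, and hold it there so that all five hard-cheese bars slide out into the tub. Finally ease the pan back down onto its rest and let go. The scale has a delicate weighing cell: never push the tub or the pan with more than about 25 N, and neither whip the pan over nor let it fall back; leave the other things on the table alone.

Things in the scene. Friction and masses are not known exactly. Their poses are not given: they have to be found in the camera images.
- scale: Blue packing scale with a steel tipping pan on top, fixed. Origin on the table under the pan's hinge pin; x = level pour direction, towards the tub place; y = along the pin, so its -y side faces the robot; z up. Housing 240 x 220 x 65 mm, x from -190 to +50 mm. Two steel cheeks at y = +-66 mm carry the pin. More than 25 N on scale or pan, from fingers or tub, is too much.
- dock (a point): Where the tub's centre lies when home: x = 147 mm, y = 0, z = 40 mm from the scale's origin, axes as the scale's. Two sprung rubber buffers (faces at x = 65 mm, 22 to 48 mm high) meet the tub's wall there and give 1 mm per 5 N. Two dark steel guide rails, 26 mm high, 150 mm apart inside, run from the housing to x = 130 mm, then flare out to x = 160 mm; the tub's body has 3 mm play to either side.
- hinge (a point): Middle of the pan's hinge pin, 170 mm above the table, axis along the scale's y. Pan: stainless trough 310 mm long, 118 mm wide, 42 mm deep, closed at the rear (190 mm behind the pin), open in front (120 mm ahead of it).
- tray (a joint): Angle of the pan in rad: 0 = level on its rear rest, grows as the open end goes down. A rubber stop ends it somewhere between 0.58 and 0.76; it is unmarked and must be felt (at the flange it gives about 1 mm per 4 to 5 N). Pan 0.7 kg, rear-heavy: it falls back when released; tipping takes 5 to 10 N at the flange, less once the bars have slid. Faster than 1.5 rad/s jolts the cell.
- flange (a point): Place to press, middle of a black 50 x 22 mm pad: top of the pan's flat outward side flange on the robot's side (-y), 73 mm off its centre line, 90 mm ahead of the pin; moves with the pan. The flange runs the pan's whole length from 59 to 87 mm off the centre line, 4 mm thick; its top is 50 mm above the pin (220 mm above the table) when level. Nothing of the pan stands higher.
- tub_center (a point): Centre, half-way up (40 mm), of the open yellow plastic tub; x along its length, roughly the pour direction. Rim 170 x 150 mm: a square bead 10 mm thick and 18 mm deep all round, top at 80 mm; body below it 164 x 144 mm, walls 4 mm. The bead of an end wall (its middle 80 mm from the centre along x, 71 mm above the table) can be pinched from above. About 0.4 kg.
- bar1_center (a point): Centre of one of five tan hard-cheese bars, 64 x 22 x 18 mm, about 32 g, lying in the pan behind the hinge; x along its length. How easily it slides is not known.
- bar2_center (a point): Centre of one of five tan hard-cheese bars, 64 x 22 x 18 mm, about 32 g, lying in the pan behind the hinge; x along its length. How easily it slides is not known.
- bar3_center (a point): Centre of one of five tan hard-cheese bars, 64 x 22 x 18 mm, about 32 g, lying in the pan behind the hinge; x along its length. How easily it slides is not known.
- bar4_center (a point): Centre of one of five tan hard-cheese bars, 64 x 22 x 18 mm, about 32 g, lying in the pan behind the hinge; x along its length. How easily it slides is not known.
- bar5_center (a point): Centre of one of five tan hard-cheese bars, 64 x 22 x 18 mm, about 32 g, lying in the pan behind the hinge; x along its length. How easily it slides is not known.
- jar: Bystander: jar with red lid, 64 mm diameter, 100 mm high; origin under its centre.
- carton: Bystander: small upright carton 50 x 70 x 100 mm; origin under its centre.
- tape: Bystander: roll of tape, 90 mm diameter, 24 mm high; origin under its centre.
- scoop: Bystander: steel scoop with black handle, about 160 mm long, 60 mm high; origin on the table under its middle.
- bowl: Bystander: steel bowl, 110 mm diameter, 50 mm high; origin under its centre.
- marker: Bystander: black marker pen lying, 130 mm long, 16 mm thick; origin under its middle.
- stapler: Bystander: red and black stapler, 130 x 35 x 48 mm; origin under its middle.
Not all that is in view belongs to the job. What is shaped like the part that bears bar4_center but orange or pink is not meant.

How it is judged:
By the outcome, as a careful person would: the job done as asked, in the order asked, and still so for the second after the job is handed in, with the robot touching nothing.
It also fails if it takes over 72 s, if anything falls off the work surface, if the arm or the gripper's body presses on something with over 40 N, if the wrist force passes 120 N, or if a joint passes its speed limit or range.

## Robot

A 7-joint arm with a two-finger parallel gripper is mounted at the origin on the work surface. World frame = base frame: x ahead of the robot, y to its left, z up, the work surface at z = 0. Lengths are in mm, angles in rad, forces in N, time in s.
With the tool pointing down it reaches from about 400 to 875 mm from the base axis. Payload 6.5 kg.
Tool frame: the origin (TCP) lies at the very end of the fingers, on their centre line; the grasp point (between the pads) lies 19 mm behind it; y points along the fingers, z is the direction in which the jaws open and shut, and the axes are right-handed (so a half turn about y gives the same grasp; the last joint's range is limited). The gripper opens to 88 mm and grips with 3 to 60 N. Pads are 18 mm wide; open, the fingers measure 123 mm over their backs; the gripper's body (75 mm by 187 mm) begins 45 mm behind the grasp point.
Start: joints at [1.073, 0.536, -0.004, 1.538, 0.003, 1.067, -0.071], TCP at [272.024, -590.333, 238.716] pointing down, gripper open.
Joint ranges: [-2.7, 2.7], [-0.37, 2.16], [-1.27, 1.26], [0.24, 2.4], [-1.31, 4.45], [0.19, 1.91], [-2.76, 2.76]. Speed limits (rad/s): [2.39, 2.39, 3.14, 3.14, 3.14, 3.14, 3.14].

## Interface

Orientations are given as [roll, pitch, yaw] about the fixed x, y, z axes, in that order (R = Rz(yaw) Ry(pitch) Rx(roll)).
In Python, from cell import robot gives the robot as it stands.
- The arm moves only by the tool play_rows, never from a script. Its argument "plan" is a list of rows, each an object with "delta_pos": the shift along the tool's x, y, z in m, a list of three; "turn": the turn about the tool's y in rad. A call has 1 to 20 rows; each row is the pose to reach, as a shift and turn from the pose commanded when the call began, along the tool's axes at that moment; what a row does not reach only later rows make up. A row lasts 1/12 s, in which the tool goes at most 41.7 mm and 7.16 degrees, less where a joint would pass 70% of its speed; a pose out of reach is approached as far as the arm can. A call with a gripper value outside its range is refused whole. "gripper" is the finger opening in m, from 0 to 0.0881, set as the call begins (left out, the last holds). The fingers move at their own pace and stop on an object; "squeeze" is the grip in N (left out, the last holds). Time passes only in rows, so rows that repeat a pose let the fingers close. It gives the time, the measured TCP pose, the force and the opening at its end, in the units of the state.
- robot.get_state(): the state, without advancing time (a new reading comes with each control period).
- robot.read_camera(name): name is "side" or "top" or "wrist"; returns a dict with "pixels" (384x512x3 uint8, blue, green, red), "fx", "fy", "cx", "cy" (pixels), "k1" (the pictures are not rectified: a ray, as slopes to the right and down, at radius r is drawn at 1 + k1 r^2 times it, then the intrinsics apply), "pose" (4x4, takes a point from camera to world coordinates). Camera axes: x right, y down, z forward; pixel columns grow to the right and rows downward; lengths in mm; the calibration is good to about 2 mm. A picture is of the moment at which its call begins. There is no depth.
- robot.job_done(): hands the job in, once; it reports no verdict.
Trained networks look in a picture, given as the dict that the camera call returned (one of the last four; its "shot" number tells which), for a name from the list of things; names that differ only in an ending like _2 or _b are one class to them, and where a whole thing is asked for, a point or a joint stands for the part that bears it (a point fixed in the world has none). Each returns a list of dicts, best first, with "p" (0 to 1); they miss things now and then, are a little off and sometimes report something else, mostly with a low value. They report only what shows in the picture. A call takes as long as a camera call. They do not tell look-alikes from the thing itself.
- robot.boxes_of(picture, label): "xy" ([column, row] in pixels, amid what is visible of it).
- robot.cut_out(picture, label): "region" (384x512 bool, what is visible of it) and "xy" ([column, row] in pixels, amid what is visible of it).
The state is a dict: "clock": time; "q": joint angles; "dq": joint speeds; "effort": joint torques, N m; "ee_pos": TCP position; "orientation": TCP orientation; "wrist_force": force on the tool from outside, world axes, zero at the start; "ft_torque": the same for the moment, N m; "gripper_width": finger opening in mm.
Only numpy, scipy, OpenCV 4.12 (cv2) and the standard library are available. Lean on these libraries where they do the work, as an engineer would, in place of code of your own. Each camera call takes 0.05 s, during which the arm holds its last target.

## Working session

There is one attempt and no reset: what is moved stays moved. The work goes in short steps, Python scripts to look and compute and a tool call to move; the robot and the scene stay as the last step left them, time stands still between calls to the robot, and variables do not carry over. Pictures are saved under pics/ and viewed, and the job is handed in when it is done.

Besides the shell and the picture viewer there is one more tool, called after ">>>" as name(argument=value, ...), one argument or row to a line, values as JSON. play_rows: Moves the arm, as the interface text tells. Its arguments: {"type":"object","properties":{"plan":{"type":"array"},"gripper":{"type":"number"},"squeeze":{"type":"number"}},"required":["plan"]}

```bash
ls; mkdir -p pics
python3 - <<'E'
from cell import robot
import cv2
s=robot.get_state(); print(s)
for n in ["side","top","wrist"]:
    p=robot.read_camera(n); cv2.imwrite(f"pics/a_{n}.png",p["pixels"]); print(n,p["fx"],p["fy"],p["cx"],p["cy"],p["k1"],p["shot"]); print(p["pose"].round(3) if hasattr(p["pose"],'round') else p["pose"])
    if n=="wrist": continue
    for l in ["scale","tub_center","flange","tray","dock","hinge","bar1_center"]:
        try: print(l,[(d["p"],d["xy"]) for d in robot.boxes_of(p,l)])
        except Exception as e: print(l,e)
E
```

```text
pics
{'clock': 0.0, 'q': array([ 1.07278757,  0.53715458, -0.00444842,  1.53884305,  0.00258907,
        1.06730586, -0.07120301]), 'dq': array([-0.00065658, -0.00029366,  0.00060238, -0.00067115,  0.00077863,
       -0.00027289, -0.00048071]), 'effort': array([-1.77648162e-04, -5.70992124e+01,  9.90765095e-01, -2.51611358e+01,
       -5.62742015e-02,  1.78394892e-02,  1.25029155e-04]), 'ee_pos': array([ 271.77417095, -589.78995212,  237.85821755]), 'orientation': array([-1.57249781e+00, -1.10750840e-04, -2.70971180e+00]), 'wrist_force': array([-0.0551278 ,  1.20571877,  0.27770974]), 'ft_torque': array([0.01223719, 0.03744557, 0.02337896]), 'gripper_width': 87.91105528174639}
side 472.7190847501561 472.7190847501561 256.38302709646126 193.75411128034165 -0.026805701808514805 1
[[-7.820000e-01 -4.810000e-01  3.970000e-01 -4.200900e+01]
 [-6.230000e-01  5.950000e-01 -5.070000e-01  7.249510e+02]
 [ 8.000000e-03 -6.440000e-01 -7.650000e-01  1.253099e+03]
 [ 0.000000e+00  0.000000e+00  0.000000e+00  1.000000e+00]]
scale [(0.74, [206.7, 249.2])]
tub_center [(0.93, [267.8, 189.2])]
flange 
[... 460 characters left out ...]
000000e+00  0.000000e+00  0.000000e+00  1.000000e+00]]
scale [(0.84, [211.6, 187.7]), (0.39, [181.4, 189.1])]
tub_center [(0.85, [285.5, 186.5])]
flange [(0.75, [206.1, 182.3]), (0.71, [202.8, 179.8]), (0.45, [348.0, 250.4])]
tray [(0.9, [206.0, 183.6])]
dock [(0.55, [211.3, 189.5])]
hinge [(0.59, [208.9, 186.1])]
bar1_center [(0.62, [183.2, 196.9]), (0.46, [385.6, 200.4])]
wrist 306.3751950019368 306.3751950019368 256.03354210295043 191.57272712372207 -0.06512427463050838 3
[[ 4.19000e-01 -8.76000e-01 -2.38000e-01  3.33469e+02]
 [-9.08000e-01 -4.04000e-01 -1.10000e-01 -5.62416e+02]
 [-0.00000e+00  2.62000e-01 -9.65000e-01  3.85638e+02]
 [ 0.00000e+00  0.00000e+00  0.00000e+00  1.00000e+00]]
```

Run:
```python
import cv2
for n in ["side","top"]:
    i=cv2.imread(f"pics/a_{n}.png"); c=i[120:300,120:360] if n=="side" else i[120:270,140:340]
    cv2.imwrite(f"pics/a_{n}_z.png",cv2.resize(c,None,fx=3.2 if n=="side" else 4,fy=3.2 if n=="side" else 4,interpolation=cv2.INTER_CUBIC))
```

```text
(no output)
```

View pics/a_side.png

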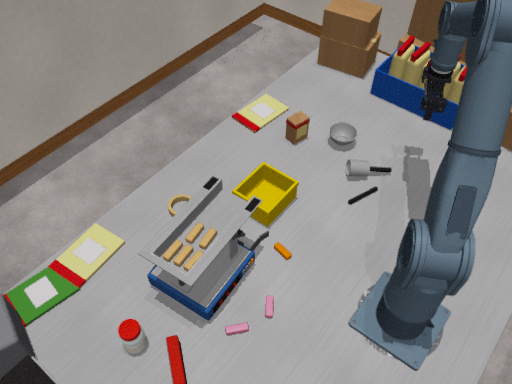

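View pics/a_top.png

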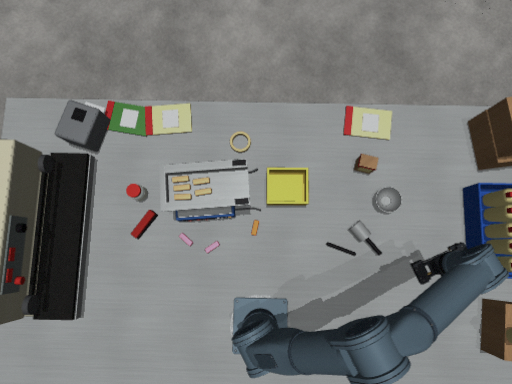

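```bash
true
```

```text
(no output)
```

View zooms.

View pics/a_top_z.png

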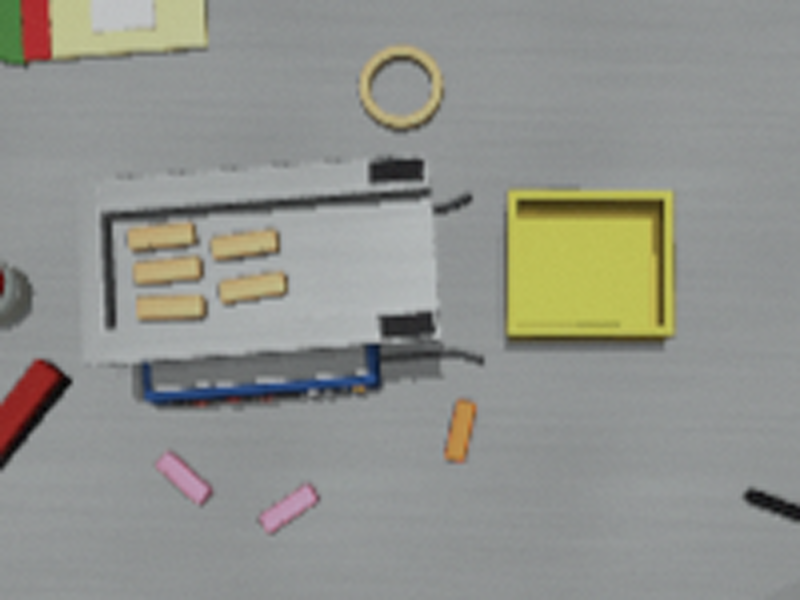

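View pics/a_side_z.png

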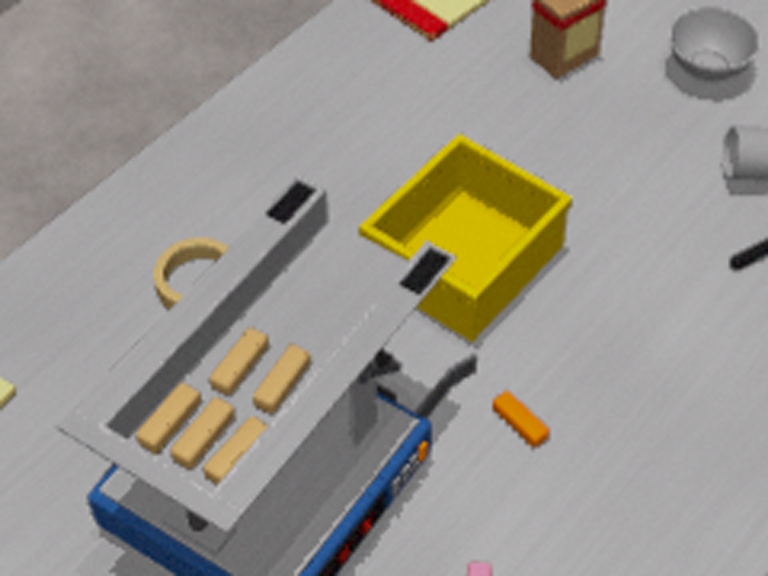

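```bash
cat > h.py <<'E'
import numpy as np, cv2
def ray(p,uv):
    K=np.array([[p["fx"],0,p["cx"]],[0,p["fy"],p["cy"]],[0,0,1]])
    x=cv2.undistortPoints(np.array(uv,float).reshape(-1,1,2),K,np.array([p["k1"],0,0,0,0.]),).reshape(-1,2)
    T=np.array(p["pose"]); d=np.c_[x,np.ones(len(x))]@T[:3,:3].T
    return T[:3,3],d
def onz(p,uv,z):
    o,d=ray(p,uv); z=np.broadcast_to(z,len(d)); return o+d*((z-o[2])/d[:,2])[:,None]
def proj(p,P):
    T=np.array(p["pose"]); c=(np.atleast_2d(P)-T[:3,3])@T[:3,:3]; x=c[:,:2]/c[:,2:]; r2=(x**2).sum(1,keepdims=True)
    x=x*(1+p["k1"]*r2); return x*p["fx"]+[p["cx"],p["cy"]]
def tri(rs):
    A=np.zeros((3,3));b=np.zeros(3)
    for o,d in rs:
        d=d/np.linalg.norm(d);M=np.eye(3)-np.outer(d,d);A+=M;b+=M@o
    return np.linalg.solve(A,b)
E
python3 - <<'E'
from cell import robot
from h import *
ps={}
for n in ["side","top"]:
    p=robot.read_camera(n); ps[n]=p; img=p["pixels"]
    g=img.max(2)
    m=(g<70).astype(np.uint8)
    k,l,st,c=cv2.connectedComponentsWithStats(m)
    win={"side":(190,160,270,260),"top":(225,150,265,215)}[n]
    print(n,[(c[i].round(2).tolist(),st[i].tolist()) for i in range(1,k) if win[0]<c[i][0]<win[2] and win[1]<c[i][1]<win[3] and st[i][4]>15])
    hsv=cv2.cvtColor(img,cv2.COLOR_BGR2HSV)
    y=cv2.inRange(hsv,(22,150,60),(34,255,255)); 
    k,l,st,c=cv2.connectedComponentsWithStats(y)
    for i in range(1,k):
        if st[i][4]>500:
            print("yel",c[i],st[i])
            cs,_=cv2.findContours((l==i).astype(np.uint8),cv2.RETR_EXTERNAL,cv2.CHAIN_APPROX_NONE); q=cv2.approxPolyDP(cv2.convexHull(cs[0]),3,True).reshape(-1,2); print(q.tolist())
            if n=="top":
                r=cv2.minAreaRect(cs[0]); b=cv2.boxPoints(r); print(r, onz(p,b,80).round(1))
import pickle; pickle.dump(ps,open("ps.pkl","wb"))
E
```

```text
side [([210.37, 182.88], [204, 177, 14, 13, 81]), ([252.21, 204.37], [245, 198, 15, 14, 95]), ([237.98, 234.27], [232, 229, 13, 11, 63]), ([258.59, 240.86], [251, 233, 17, 17, 73]), ([240.22, 242.44], [237, 240, 7, 6, 18])]
yel [267.47692308 191.54705882] [ 232  162   66   65 2210]
[[263, 162], [297, 181], [295, 196], [267, 226], [251, 216], [232, 192]]
top [([238.88, 162.02], [233, 160, 13, 5, 60]), ([241.5, 200.75], [236, 198, 12, 6, 60]), ([239.49, 209.31], [233, 206, 18, 11, 39])]
```

Run:
```python
import pickle
from h import *
from scipy.optimize import least_squares
ps=pickle.load(open("ps.pkl","rb"));t,s=ps["top"],ps["side"]
far=tri([(ray(s,[(210.37,182.88)])[0],ray(s,[(210.37,182.88)])[1][0]),(ray(t,[(238.88,162.02)])[0],ray(t,[(238.88,162.02)])[1][0])])
near=tri([(ray(s,[(252.21,204.37)])[0],ray(s,[(252.21,204.37)])[1][0]),(ray(t,[(241.5,200.75)])[0],ray(t,[(241.5,200.75)])[1][0])])
print(far,near,np.linalg.norm(far-near), np.degrees(np.arctan2(*(far-near)[1::-1])))
# local y dir = far-near
a=onz(t,[(238.88,162.02),(241.5,200.75)],220);b=onz(s,[(210.37,182.88),(252.21,204.37)],220)
print(a,b)
img=t["pixels"];hsv=cv2.cvtColor(img,cv2.COLOR_BGR2HSV)
y=cv2.inRange(hsv,(20,130,50),(40,255,255))
k,l,st,c=cv2.connectedComponentsWithStats(y)
for i in range(1,k):
    if st[i][4]>200 and 250<c[i][0]<320:
        cs,_=cv2.findContours((l==i).astype(np.uint8),cv2.RETR_EXTERNAL,cv2.CHAIN_APPROX_NONE)
        r=cv2.minAreaRect(cs[0]);print(c[i],st[i],r,onz(t,cv2.boxPoints(r),80).round(1))
```

```text
[624.69873696  90.53887871 217.97457677] [479.15798321  76.62660966 218.30753113] 146.20455905690866 5.460323864311393
[[623.77725599  90.13751144 220.        ]
 [478.50601873  76.29054802 220.        ]] [[623.88870593  91.96236484 220.        ]
 [478.76368123  77.87573791 220.        ]]
[287.04202802 185.95463642] [ 267  168   41   37 1499] ((287.0, 186.0), (36.0, 40.0), 90.0) [[ 633.7  -16.    80. ]
 [ 636.8 -179.3   80. ]
 [ 488.7 -179.7   80. ]
 [ 485.4  -18.6   80. ]]
```

```bash
cat >> h.py <<'E'
from scipy.spatial.transform import Rotation as Ro
def delta(s,target,zang=None):
    """tool-axis shift (m) to world target TCP (mm), turn (rad) so tool z points at world angle zang(deg)"""
    R=Ro.from_euler('xyz',s["orientation"]).as_matrix()
    d=R.T@(np.array(target)-s["ee_pos"])/1000
    cur=np.degrees(np.arctan2(R[1,2],R[0,2]))
    return d.round(4), (None if zang is None else round(-np.radians((zang-cur+180)%360-180),4)), cur
E
python3 - <<'E'
from cell import robot
from h import *
s=robot.get_state(); print(delta(s,(540,-140,260),-90))
E
```

```text
(array([-0.4318, -0.0213, -0.2968]), np.float64(0.4319), np.float64(-65.25512167729138))
```

>>> play_rows(
  plan=[
    {"delta_pos":[-0.027,-0.022,-0.018],"turn":0.03},
    {"delta_pos":[-0.054,-0.022,-0.037],"turn":0.06},
    {"delta_pos":[-0.081,-0.022,-0.056],"turn":0.09},
    {"delta_pos":[-0.108,-0.022,-0.074],"turn":0.12},
    {"delta_pos":[-0.135,-0.022,-0.093],"turn":0.15},
    {"delta_pos":[-0.162,-0.022,-0.111],"turn":0.18},
    {"delta_pos":[-0.189,-0.022,-0.13],"turn":0.21},
    {"delta_pos":[-0.216,-0.022,-0.148],"turn":0.24},
    {"delta_pos":[-0.243,-0.022,-0.167],"turn":0.27},
    {"delta_pos":[-0.27,-0.022,-0.186],"turn":0.3},
    {"delta_pos":[-0.297,-0.022,-0.204],"turn":0.33},
    {"delta_pos":[-0.324,-0.022,-0.223],"turn":0.36},
    {"delta_pos":[-0.351,-0.022,-0.241],"turn":0.38},
    {"delta_pos":[-0.378,-0.022,-0.26],"turn":0.4},
    {"delta_pos":[-0.405,-0.022,-0.278],"turn":0.42},
    {"delta_pos":[-0.425,-0.022,-0.292],"turn":0.432},
    {"delta_pos":[-0.432,-0.022,-0.297],"turn":0.432},
    {"delta_pos":[-0.432,-0.022,-0.297],"turn":0.432},
    {"delta_pos":[-0.432,-0.022,-0.297],"turn":0.432},
  ],
)

```text
clock: 2.53
ee_pos: [539.5, -140.9, 260.6]
orientation: [-1.57, -0.001, 3.141]
wrist_force: [0.1, -1.2, -0.3]
gripper_width: 88.2
```

Run:
```python
from cell import robot
from h import *
import pickle
s=robot.get_state(); print(s["ee_pos"],s["orientation"],s["wrist_force"],s["clock"])
p=robot.read_camera("wrist"); print(np.array(p["pose"]).round(2)); pickle.dump(p,open("w1.pkl","wb"))
cv2.imwrite("pics/b_w.png",cv2.resize(p["pixels"],None,fx=1.5,fy=1.5))
```

```text
[ 539.51764489 -140.91765913  260.58453646] [-1.56998376e+00 -6.98935785e-04  3.14131634e+00] [ 0.11127403 -1.16116292 -0.29175352] 2.5333
[[-0.0000e+00 -9.6000e-01 -2.6000e-01  6.0723e+02]
 [-1.0000e+00  0.0000e+00 -0.0000e+00 -1.4105e+02]
 [ 0.0000e+00  2.6000e-01 -9.6000e-01  4.0747e+02]
 [ 0.0000e+00  0.0000e+00  0.0000e+00  1.0000e+00]]
```

View pics/b_w.png

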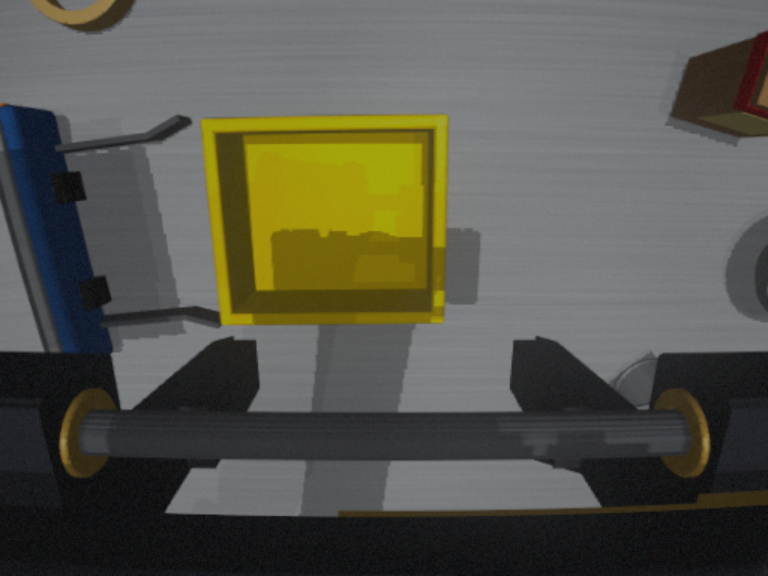

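Run:
```python
import pickle
from h import *
p=pickle.load(open("w1.pkl","rb"))
i=p["pixels"]
c=i[60:240,0:320]; cv2.imwrite("pics/b_z.png",cv2.resize(cv2.convertScaleAbs(c,alpha=1.5),None,fx=2.5,fy=2.5,interpolation=cv2.INTER_CUBIC))
q=np.array([(202,118),(448,114),(445,323),(221,325)])/1.5
print(onz(p,q,80).round(1), onz(p,q,80).mean(0))
y=cv2.inRange(cv2.cvtColor(i,cv2.COLOR_BGR2HSV),(20,150,50),(40,255,255))
cs,_=cv2.findContours(y,cv2.RETR_EXTERNAL,cv2.CHAIN_APPROX_NONE); c=max(cs,key=cv2.contourArea)
print(cv2.approxPolyDP(cv2.convexHull(c),3,True).reshape(-1,2)*1.5)
xh=np.array([np.cos(np.radians(-84.54)),np.sin(np.radians(-84.54)),0]);yh=np.array([-xh[1],xh[0],0]);o=np.array([542.7,173.7,0])
for nm,L in [("buf",[(65,25,48),(65,-25,48)]),("rail",[(50,75,26),(130,75,26),(130,-75,26),(50,-75,26)])]:
    print(nm,(proj(p,[o+a*xh+b*yh+[0,0,z] for a,b,z in L])*1.5).round(1))
```

```text
[[ 638.   -16.9   80. ]
 [ 639.5 -184.6   80. ]
 [ 490.  -187.4   80. ]
 [ 488.3  -17.    80. ]] [ 563.939641  -101.4777475   80.       ]
[[447.  117. ]
 [441.  321. ]
 [220.5 322.5]
 [202.5 118.5]]
buf [[ 68.7 209.8]
 [ 84.  270.2]]
rail [[ 54.8 148.9]
 [145.6 136.5]
 [182.3 312.3]
 [ 97.8 320. ]]
```

View pics/b_z.png

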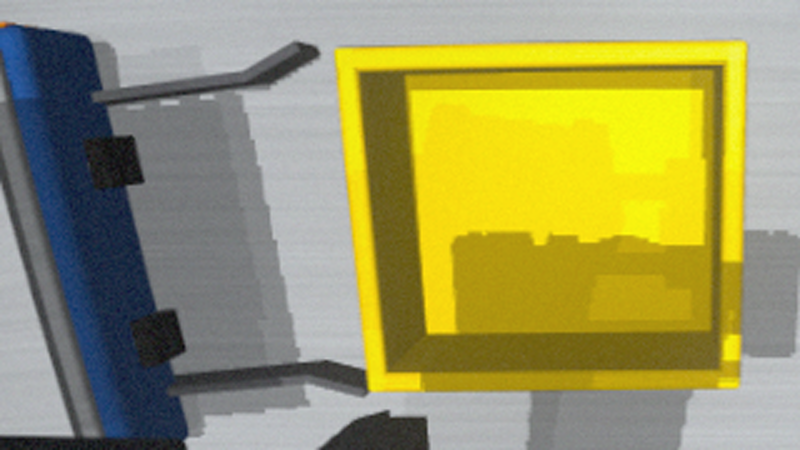

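Run:
```python
import pickle
from h import *
p=pickle.load(open("w1.pkl","rb"))
i=cv2.convertScaleAbs(p["pixels"],alpha=2.2)
f=8
a=cv2.resize(i[70:110,35:135],None,fx=f,fy=f,interpolation=cv2.INTER_CUBIC);b=cv2.resize(i[190:225,60:160],None,fx=f,fy=f,interpolation=cv2.INTER_CUBIC)
cv2.imwrite("pics/b_r.png",np.vstack([a,b[:280]]))
```

```text
(no output)
```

View pics/b_r.png

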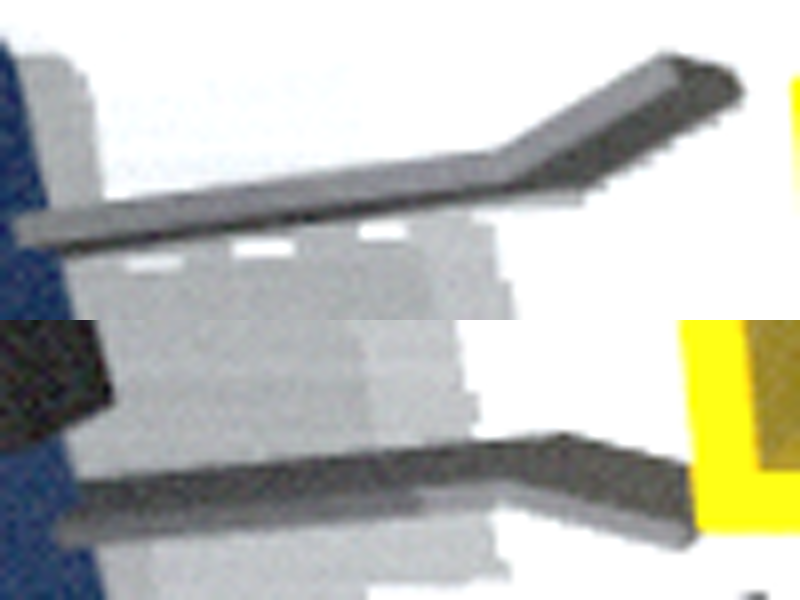

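Run:
```python
import pickle
from h import *
p=pickle.load(open("w1.pkl","rb"))
P=onz(p,[(42.5,100),(98.1,92.9),(70,214.4),(122.5,210.75)],26);print(P.round(1))
a=np.degrees(np.arctan2(*(P[1]-P[0])[1::-1]));b=np.degrees(np.arctan2(*(P[3]-P[2])[1::-1]));print(a,b)
print(np.degrees(np.arctan2(*(P[1]-P[3])[1::-1])),np.linalg.norm((P[1]-P[3])[:2]))
B=(P[1]+P[3])/2
for ang in (-84.54,(a+b)/2):
    xh=np.array([np.cos(np.radians(ang)),np.sin(np.radians(ang)),0]);print(ang,"origin",B-130*xh,"dock",B+17*xh)
xh=np.array([np.cos(np.radians(-84.54)),np.sin(np.radians(-84.54)),0]);o=np.array([542.7,173.7,0]); print(((P-o)@xh).round(1),((P-o)@[-xh[1],xh[0],0]).round(1))
```

```text
[[621.  123.3  26. ]
 [627.5  50.4  26. ]
 [471.4 110.2  26. ]
 [476.9  36.3  26. ]]
-84.88248356862508 -85.72412403688422
5.363861751077973 151.27967684692916
-84.54 origin [539.81678962 172.73800507  26.        ] dock [553.80395892  26.40496336  26.        ]
-85.30330380275464 origin [541.5418599  172.89130642  26.        ] dock [553.5783728   26.38491626  26.        ]
[ 57.6 130.8  56.4 130.6] [ 73.1  72.7 -77.1 -78.6]
```

>>> play_rows(
  plan=[
    {"delta_pos":[-0.008,0.02,0.013],"turn":-0.009},
    {"delta_pos":[-0.016,0.045,0.027],"turn":-0.009},
    {"delta_pos":[-0.025,0.07,0.041],"turn":-0.009},
    {"delta_pos":[-0.025,0.095,0.041],"turn":-0.009},
    {"delta_pos":[-0.025,0.12,0.041],"turn":-0.009},
    {"delta_pos":[-0.025,0.145,0.041],"turn":-0.009},
    {"delta_pos":[-0.025,0.17,0.041],"turn":-0.009},
    {"delta_pos":[-0.025,0.19,0.041],"turn":-0.009},
    {"delta_pos":[-0.025,0.203,0.041],"turn":-0.009},
    {"delta_pos":[-0.025,0.209,0.041],"turn":-0.009},
    {"delta_pos":[-0.025,0.209,0.041],"turn":-0.009},
  ],
  gripper=0.05,
)

```text
clock: 3.5
ee_pos: [563.9, -181.9, 50.8]
orientation: [-1.571, -0.002, -3.134]
wrist_force: [-0.3, -0.4, 0.2]
gripper_width: 50.2
```

>>> play_rows(
  plan=[
    {"delta_pos":[0,0,0],"turn":0},
    {"delta_pos":[0,0,0],"turn":0},
    {"delta_pos":[0,0,0],"turn":0},
    {"delta_pos":[0,0,0],"turn":0},
    {"delta_pos":[0,0,0],"turn":0},
    {"delta_pos":[0,0,0],"turn":0},
  ],
  gripper=0.0,
  squeeze=15,
)

```text
clock: 4.0
ee_pos: [565.3, -180.8, 52.1]
orientation: [-1.571, 0.001, -3.133]
wrist_force: [-0.1, 0.4, 0.2]
gripper_width: 12.2
```

Run:
```python
from cell import robot
from h import *
s=robot.get_state(); print(s["ee_pos"],s["orientation"],s["wrist_force"],s["gripper_width"],s["clock"])
xh=np.array([np.cos(np.radians(-84.9)),np.sin(np.radians(-84.9))])
g=np.array([554,26.4])+80*xh; print(g)
for back in (40,8,0,-2): print(back,delta(s,[*(g+back*xh),s["ee_pos"][2]],-84.9))
p=robot.read_camera("side"); cv2.imwrite("pics/c_s.png",cv2.resize(p["pixels"][120:280,140:340],None,fx=3.5,fy=3.5))
```

```text
[ 565.28725247 -180.82275259   52.11225096] [-1.57060088e+00  5.85661203e-04 -3.13267125e+00] [-0.14970678  0.41641926  0.1968925 ] 12.248300419166453 4.0
[561.11154375 -53.28328523]
40 (array([-0.0002, -0.    , -0.0877]), np.float64(-0.0801), np.float64(-89.48884796150402))
8 (array([ 0.0024, -0.    , -0.1196]), np.float64(-0.0801), np.float64(-89.48884796150402))
0 (array([ 0.003 , -0.    , -0.1276]), np.float64(-0.0801), np.float64(-89.48884796150402))
-2 (array([ 0.0032, -0.    , -0.1296]), np.float64(-0.0801), np.float64(-89.48884796150402))
```

View pics/c_s.png

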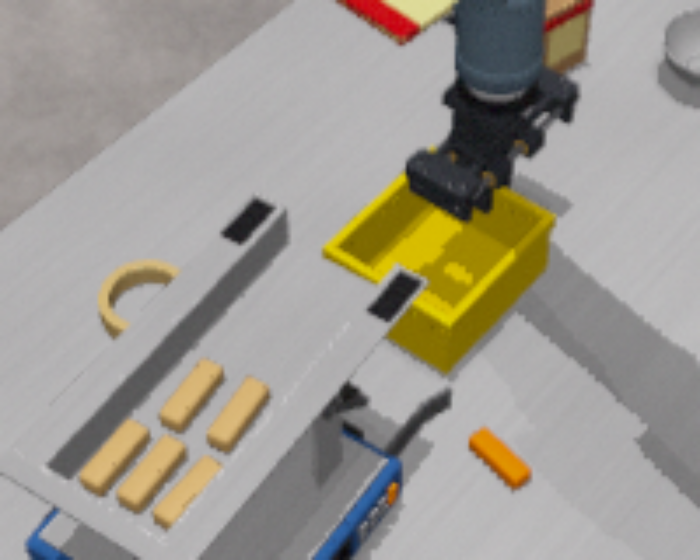

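>>> play_rows(
  plan=[
    {"delta_pos":[0,0,0],"turn":0},
    {"delta_pos":[0,0,0],"turn":0},
    {"delta_pos":[-0.001,0,-0.001],"turn":-0.01},
    {"delta_pos":[-0.002,0,-0.001],"turn":-0.02},
    {"delta_pos":[-0.003,0,-0.001],"turn":-0.03},
    {"delta_pos":[-0.004,0,-0.001],"turn":-0.04},
    {"delta_pos":[-0.005,0,-0.001],"turn":-0.05},
    {"delta_pos":[-0.006,0,-0.001],"turn":-0.06},
    {"delta_pos":[-0.007,0,-0.001],"turn":-0.07},
    {"delta_pos":[-0.007,0,-0.001],"turn":-0.08},
    {"delta_pos":[-0.007,0,-0.001],"turn":-0.08},
    {"delta_pos":[-0.006,0,-0.011],"turn":-0.08},
    {"delta_pos":[-0.005,0,-0.021],"turn":-0.08},
    {"delta_pos":[-0.005,0,-0.026],"turn":-0.08},
    {"delta_pos":[-0.005,0,-0.026],"turn":-0.08},
  ],
  gripper=0.0,
  squeeze=30,
)

```text
clock: 5.3
ee_pos: [570.3, -152.9, 52.0]
orientation: [-1.571, 0.001, -3.051]
wrist_force: [-0.1, 0.8, 5.2]
gripper_width: 9.5
```

Run:
```python
from cell import robot
from h import *
s=robot.get_state(); print(s["ee_pos"],s["orientation"],s["wrist_force"],s["gripper_width"],s["clock"])
p=robot.read_camera("wrist"); cv2.imwrite("pics/d_w.png",cv2.resize(p["pixels"],None,fx=1.5,fy=1.5))
p=robot.read_camera("top"); cv2.imwrite("pics/d_t.png",cv2.resize(p["pixels"][140:230,190:330],None,fx=5,fy=5))
```

```text
[ 570.26327967 -152.88618384   52.01238476] [-1.57132789e+00  5.95535527e-04 -3.05053412e+00] [-0.13886325  0.78992181  5.23118016] 9.45413940643444 5.3
```

View pics/d_w.png

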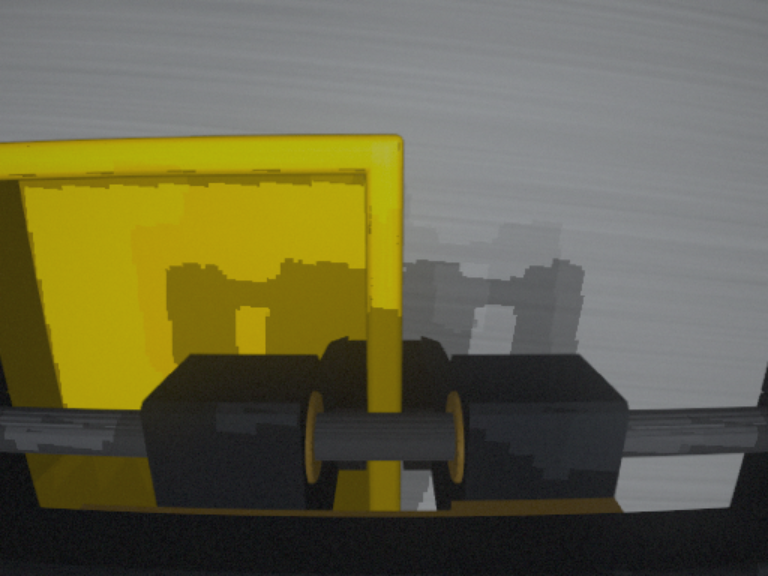

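View pics/d_t.png

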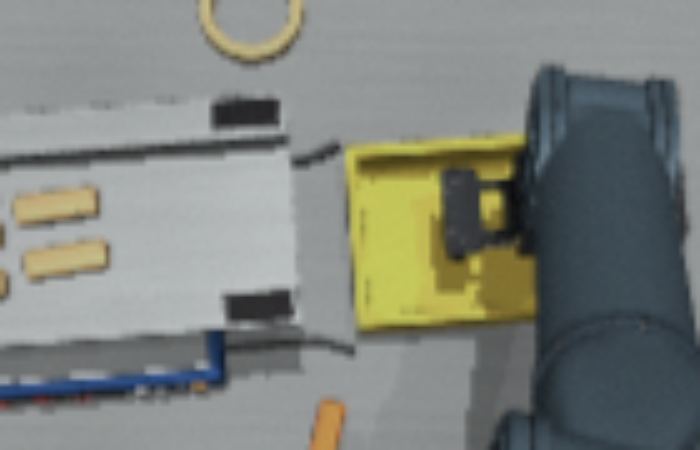

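>>> play_rows(
  plan=[
    {"delta_pos":[0,-0.0005,-0.005],"turn":0},
    {"delta_pos":[0,-0.0005,-0.012],"turn":0},
    {"delta_pos":[0,-0.0005,-0.02],"turn":0},
    {"delta_pos":[0,-0.0005,-0.028],"turn":0},
    {"delta_pos":[0,-0.0005,-0.036],"turn":0},
    {"delta_pos":[0,-0.0005,-0.044],"turn":0},
    {"delta_pos":[0,-0.0005,-0.05],"turn":0},
    {"delta_pos":[0,-0.0005,-0.056],"turn":0},
    {"delta_pos":[0,-0.0005,-0.06],"turn":0},
    {"delta_pos":[0,-0.0005,-0.06],"turn":0},
    {"delta_pos":[0,-0.0005,-0.06],"turn":0},
  ],
)

```text
clock: 6.32
ee_pos: [564.2, -93.0, 52.0]
orientation: [-1.573, -0.001, -3.051]
wrist_force: [0.0, 3.5, 1.1]
gripper_width: 9.7
```

>>> play_rows(
  plan=[
    {"delta_pos":[0,0,-0.004],"turn":0},
    {"delta_pos":[0,0,-0.008],"turn":0},
    {"delta_pos":[0,0,-0.012],"turn":0},
    {"delta_pos":[0,0,-0.016],"turn":0},
    {"delta_pos":[0,0,-0.02],"turn":0},
    {"delta_pos":[0,0,-0.024],"turn":0},
    {"delta_pos":[0,0,-0.028],"turn":0},
    {"delta_pos":[0,0,-0.03],"turn":0},
    {"delta_pos":[0,0,-0.03],"turn":0},
    {"delta_pos":[0,0,-0.03],"turn":0},
  ],
)

```text
clock: 7.15
ee_pos: [561.7, -64.0, 52.1]
orientation: [-1.572, -0.0, -3.052]
wrist_force: [-0.1, 1.3, -1.6]
gripper_width: 9.8
```

Run:
```python
from cell import robot
from h import *
s=robot.get_state(); print(s["ee_pos"],s["orientation"],s["wrist_force"],s["ft_torque"],s["gripper_width"],s["clock"])
p=robot.read_camera("side"); cv2.imwrite("pics/e_s.png",cv2.resize(p["pixels"][120:280,140:340],None,fx=3.5,fy=3.5))
```

```text
[561.67399113 -64.02566374  52.07513181] [-1.57179364e+00 -3.15006362e-04 -3.05189236e+00] [-0.14494562  1.30374926 -1.57574062] [ 0.31989     0.06037921 -0.00262027] 9.787943301631044 7.15
```

View pics/e_s.png

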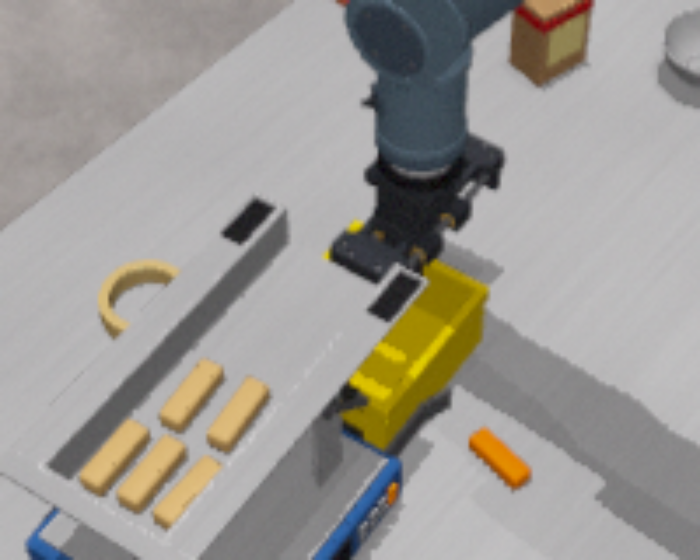

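>>> play_rows(
  plan=[
    {"delta_pos":[0,0,-0.0015],"turn":0},
    {"delta_pos":[0,0,-0.003],"turn":0},
    {"delta_pos":[0,0,-0.0045],"turn":0},
    {"delta_pos":[0,0,-0.006],"turn":0},
    {"delta_pos":[0,0,-0.0075],"turn":0},
    {"delta_pos":[0,0,-0.008],"turn":0},
    {"delta_pos":[0,0,-0.008],"turn":0},
  ],
)

```text
clock: 7.78
ee_pos: [561.2, -56.9, 52.2]
orientation: [-1.571, 0.0, -3.053]
wrist_force: [0.1, -0.7, -1.9]
gripper_width: 9.4
```

>>> play_rows(
  plan=[
    {"delta_pos":[0,0,-0.001],"turn":0},
    {"delta_pos":[0,0,-0.0015],"turn":0},
    {"delta_pos":[0,0,-0.0015],"turn":0},
  ],
)

```text
clock: 8.03
ee_pos: [561.0, -55.5, 52.2]
orientation: [-1.571, -0.0, -3.053]
wrist_force: [0.6, -1.6, -1.2]
gripper_width: 9.3
```

>>> play_rows(
  plan=[
    {"delta_pos":[0,0,-0.001],"turn":0},
    {"delta_pos":[0,0,-0.0015],"turn":0},
    {"delta_pos":[0,0,-0.0015],"turn":0},
  ],
)

```text
clock: 8.28
ee_pos: [560.9, -54.0, 52.2]
orientation: [-1.571, -0.0, -3.053]
wrist_force: [0.7, -2.0, -1.2]
gripper_width: 9.5
```

>>> play_rows(
  plan=[
    {"delta_pos":[0,0,-0.001],"turn":0},
    {"delta_pos":[0,0,-0.0015],"turn":0},
    {"delta_pos":[0,0,-0.0015],"turn":0},
  ],
)

```text
clock: 8.53
ee_pos: [560.8, -52.8, 52.3]
orientation: [-1.571, 0.0, -3.053]
wrist_force: [-0.3, -2.0, -1.4]
gripper_width: 9.7
```

>>> play_rows(
  plan=[
    {"delta_pos":[0,0,-0.0005],"turn":0},
    {"delta_pos":[0,0,-0.001],"turn":0},
    {"delta_pos":[0,0,-0.001],"turn":0},
  ],
)

```text
clock: 8.78
ee_pos: [560.9, -52.3, 52.3]
orientation: [-1.57, 0.0, -3.053]
wrist_force: [1.2, -4.8, -0.6]
gripper_width: 9.7
```

>>> play_rows(
  plan=[
    {"delta_pos":[0,0,-0.0005],"turn":0},
    {"delta_pos":[0,0,-0.001],"turn":0},
    {"delta_pos":[0,0,-0.001],"turn":0},
  ],
)

```text
clock: 9.03
ee_pos: [560.9, -51.9, 52.4]
orientation: [-1.569, 0.001, -3.054]
wrist_force: [1.1, -5.2, -0.5]
gripper_width: 9.3
```

>>> play_rows(
  plan=[
    {"delta_pos":[0,0,-0.0005],"turn":0},
    {"delta_pos":[0,0,-0.0005],"turn":0},
    {"delta_pos":[0,0,-0.0005],"turn":0},
  ],
)

```text
clock: 9.28
ee_pos: [560.9, -51.8, 52.4]
orientation: [-1.569, 0.001, -3.054]
wrist_force: [0.7, -7.5, -0.6]
gripper_width: 9.7
```

>>> play_rows(
  plan=[
    {"delta_pos":[0,0,-0.0005],"turn":0},
    {"delta_pos":[0,0,-0.001],"turn":0},
    {"delta_pos":[0,0,-0.001],"turn":0},
    {"delta_pos":[0,0,-0.001],"turn":0},
  ],
)

```text
clock: 9.62
ee_pos: [560.9, -51.4, 52.5]
orientation: [-1.568, 0.001, -3.054]
wrist_force: [1.8, -7.8, 0.0]
gripper_width: 9.6
```

Run:
```python
from cell import robot
from h import *
s=robot.get_state(); print(s["ee_pos"],s["wrist_force"],s["clock"])
for n,w in (("side",(170,270,190,320)),("top",(140,230,190,330))):
    p=robot.read_camera(n); cv2.imwrite(f"pics/f_{n}.png",cv2.resize(p["pixels"][w[0]:w[1],w[2]:w[3]],None,fx=5.5,fy=5.5,interpolation=cv2.INTER_CUBIC))
```

```text
[560.87933269 -51.43682234  52.47570531] [ 1.82379276 -7.79252555  0.00781869] 9.6167
```

View pics/f_top.png

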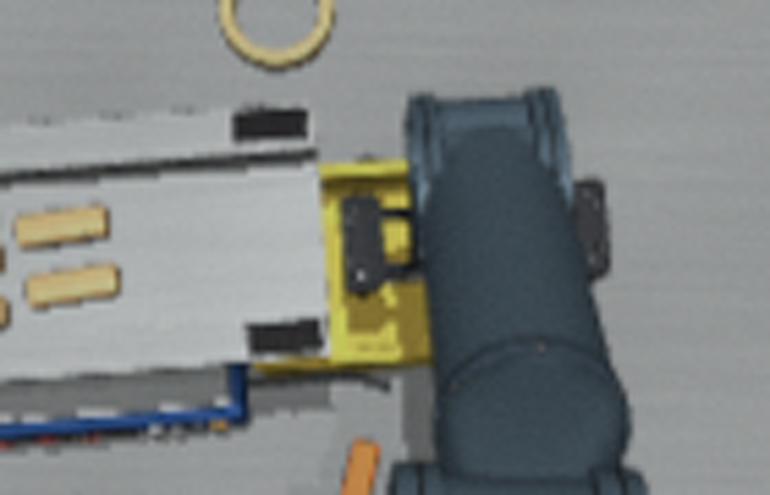

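View pics/f_side.png

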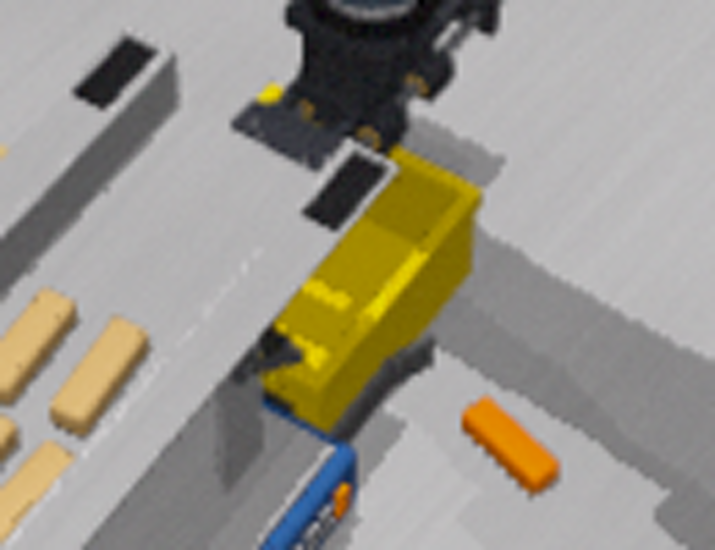

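>>> play_rows(
  plan=[
    {"delta_pos":[0,0,0.0005],"turn":0},
    {"delta_pos":[0,0,0.0012],"turn":0},
    {"delta_pos":[0,0,0.0012],"turn":0},
  ],
)

```text
clock: 9.97
ee_pos: [560.8, -51.6, 52.3]
orientation: [-1.57, 0.0, -3.054]
wrist_force: [1.0, -5.3, -1.2]
gripper_width: 9.5
```

>>> play_rows(
  plan=[
    {"delta_pos":[0,0,0],"turn":0},
    {"delta_pos":[0,0,0],"turn":0},
    {"delta_pos":[0,0,0],"turn":0},
    {"delta_pos":[0,0,0],"turn":0},
    {"delta_pos":[0,0,0],"turn":0},
  ],
  gripper=0.04,
)

```text
clock: 10.38
ee_pos: [560.4, -49.6, 52.2]
orientation: [-1.571, -0.0, -3.052]
wrist_force: [1.0, -0.4, -0.2]
gripper_width: 39.3
```

Run:
```python
from cell import robot
from h import *
s=robot.get_state(); print(s["ee_pos"],s["orientation"],s["wrist_force"],s["clock"])
```

```text
[560.43082732 -49.57664916  52.17798131] [-1.57147394e+00 -1.70286959e-04 -3.05197766e+00] [ 0.96547149 -0.42013526 -0.24211904] 10.3833
```

>>> play_rows(
  plan=[
    {"delta_pos":[0,-0.01,0],"turn":0},
    {"delta_pos":[0,-0.03,0],"turn":0},
    {"delta_pos":[0,-0.055,0],"turn":0},
    {"delta_pos":[0,-0.085,0.005],"turn":0},
    {"delta_pos":[0,-0.115,0.01],"turn":0},
    {"delta_pos":[0,-0.145,0.02],"turn":0},
    {"delta_pos":[0,-0.175,0.03],"turn":0},
    {"delta_pos":[0,-0.205,0.04],"turn":0},
    {"delta_pos":[0,-0.23,0.05],"turn":0},
    {"delta_pos":[0,-0.245,0.05],"turn":0},
    {"delta_pos":[0,-0.25,0.05],"turn":0},
    {"delta_pos":[0,-0.25,0.05],"turn":0},
  ],
  gripper=0.0,
)

```text
clock: 11.38
ee_pos: [565.5, -99.9, 303.8]
orientation: [-1.571, 0.003, -3.052]
wrist_force: [0.5, -0.3, -0.1]
gripper_width: 0.7
```

Run:
```python
from cell import robot
from h import *
import pickle
s=robot.get_state(); print(s["ee_pos"],s["orientation"],s["wrist_force"],s["q"],s["clock"])
p=robot.read_camera("wrist"); pickle.dump(p,open("w2.pkl","wb"))
cv2.imwrite("pics/g_w.png",cv2.resize(cv2.convertScaleAbs(p["pixels"],alpha=1.4),None,fx=1.5,fy=1.5))
t=robot.read_camera("top"); cv2.imwrite("pics/g_t.png",cv2.resize(t["pixels"][140:230,190:330],None,fx=5,fy=5,interpolation=cv2.INTER_CUBIC))
```

```text
[565.48622467 -99.86300438 303.83787081] [-1.57053519e+00  2.72121272e-03 -3.05249282e+00] [ 0.48800545 -0.26875543 -0.09028471] [ 0.18483704  0.34560756 -0.11382565  1.66857008  0.04240012  1.12709905
 -1.42211368] 11.3833
```

View pics/g_w.png

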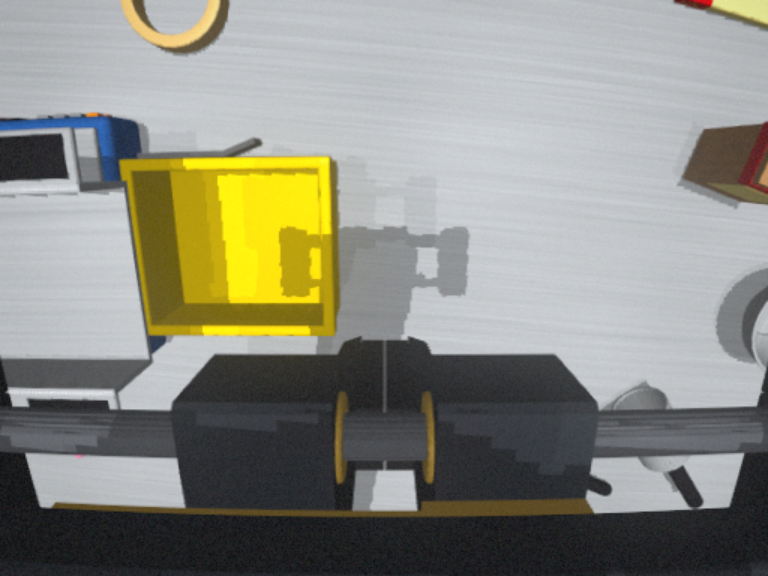

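View pics/g_t.png

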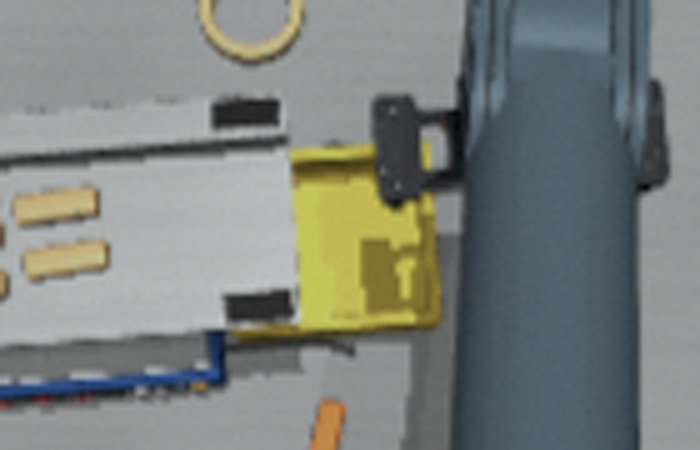

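Run:
```python
from cell import robot
from h import *
import pickle
p=pickle.load(open("w2.pkl","rb"))
q=np.array([(331,156),(337,334),(121,160),(148,335)])/1.5
P=onz(p,q,80);print(P.round(1),np.linalg.norm(P[0]-P[1]),np.linalg.norm(P[0]-P[2]))
x=P[0]-P[2];print(np.degrees(np.arctan2(x[1],x[0])),P.mean(0))
# flange top far/near corner at pan open end z=220
print(onz(p,np.array([(129,188),(150,360)])/1.5,178).round(1))
s=robot.get_state()
xh=np.array([np.cos(np.radians(-84.7)),np.sin(np.radians(-84.7))]);yh=np.array([-xh[1],xh[0]])
pad=np.array([478.7,77.1]); print("hinge est",pad-90*xh+73*yh)
for ang in(5.3,-174.7): print(delta(s,[*(pad+4*xh),275],ang))
```

```text
[[635.2 -52.4  80. ]
 [488.1 -66.5  80. ]
 [619.3 115.5  80. ]
 [471.6  99.1  80. ]] 147.76030561841955 168.62798601838287
-84.5899949051849 [553.53563722  23.93974223  80.        ]
[[606.8  55.8 178. ]
 [496.6  47.7 178. ]]
hinge est [543.0745501  173.45827572]
(array([ 0.0694,  0.0265, -0.1795]), np.float64(-1.5736), np.float64(-84.85905654177289))
(array([ 0.0694,  0.0265, -0.1795]), np.float64(1.568), np.float64(-84.85905654177289))
```

>>> play_rows(
  plan=[
    {"delta_pos":[0.005,0,-0.013],"turn":-0.11},
    {"delta_pos":[0.01,0,-0.026],"turn":-0.22},
    {"delta_pos":[0.015,0,-0.039],"turn":-0.33},
    {"delta_pos":[0.02,0,-0.052],"turn":-0.44},
    {"delta_pos":[0.025,0,-0.065],"turn":-0.55},
    {"delta_pos":[0.03,0,-0.078],"turn":-0.66},
    {"delta_pos":[0.035,0,-0.091],"turn":-0.77},
    {"delta_pos":[0.04,0,-0.104],"turn":-0.88},
    {"delta_pos":[0.045,0,-0.117],"turn":-0.99},
    {"delta_pos":[0.05,0,-0.13],"turn":-1.1},
    {"delta_pos":[0.055,0,-0.143],"turn":-1.21},
    {"delta_pos":[0.06,0.005,-0.156],"turn":-1.32},
    {"delta_pos":[0.065,0.01,-0.168],"turn":-1.43},
    {"delta_pos":[0.069,0.018,-0.176],"turn":-1.53},
    {"delta_pos":[0.069,0.024,-0.179],"turn":-1.574},
    {"delta_pos":[0.069,0.026,-0.179],"turn":-1.574},
    {"delta_pos":[0.069,0.026,-0.179],"turn":-1.574},
    {"delta_pos":[0.069,0.026,-0.179],"turn":-1.574},
  ],
)

```text
clock: 12.98
ee_pos: [480.1, 71.7, 275.7]
orientation: [-1.572, -0.0, -1.48]
wrist_force: [0.1, 0.5, 0.5]
gripper_width: 0.4
```

Run:
```python
from cell import robot
from h import *
import pickle
s=robot.get_state(); print(s["ee_pos"],s["orientation"],s["wrist_force"],s["q"],s["clock"])
p=robot.read_camera("wrist"); pickle.dump(p,open("w3.pkl","wb")); print(np.array(p["pose"]).round(1))
cv2.imwrite("pics/h_w.png",cv2.resize(cv2.convertScaleAbs(p["pixels"],alpha=1.4),None,fx=1.5,fy=1.5))
t=robot.read_camera("side"); cv2.imwrite("pics/h_s.png",cv2.resize(t["pixels"][130:290,140:310],None,fx=3.5,fy=3.5,interpolation=cv2.INTER_CUBIC))
```

```text
[480.11838168  71.73343146 275.66143078] [-1.57207132e+00 -9.31623679e-06 -1.48037962e+00] [0.13655913 0.49706456 0.46023004] [ 0.15617055  0.24681836 -0.46249201  1.89878675  0.12752623  1.0259079
 -0.27023062] 12.9833
[[ 1.000e+00  1.000e-01  0.000e+00  4.746e+02]
 [ 1.000e-01 -1.000e+00 -3.000e-01  1.385e+02]
 [-0.000e+00  3.000e-01 -1.000e+00  4.226e+02]
 [ 0.000e+00  0.000e+00  0.000e+00  1.000e+00]]
```

View pics/h_w.png

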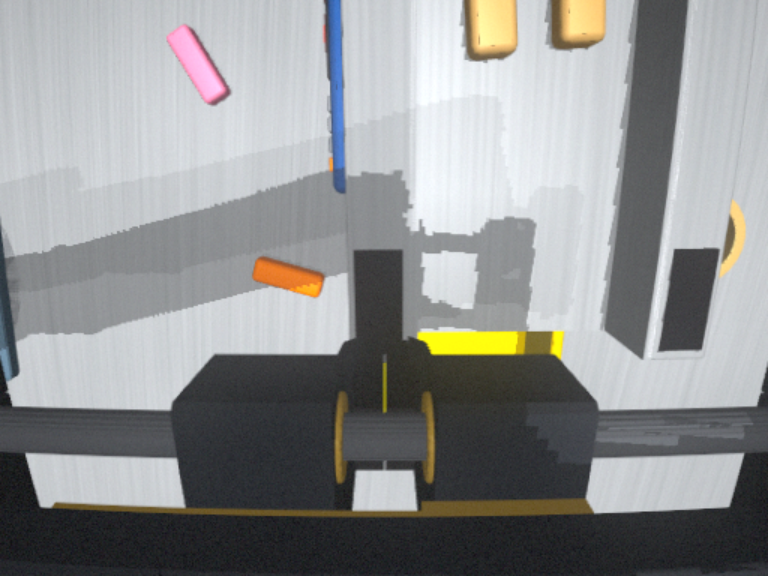

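View pics/h_s.png

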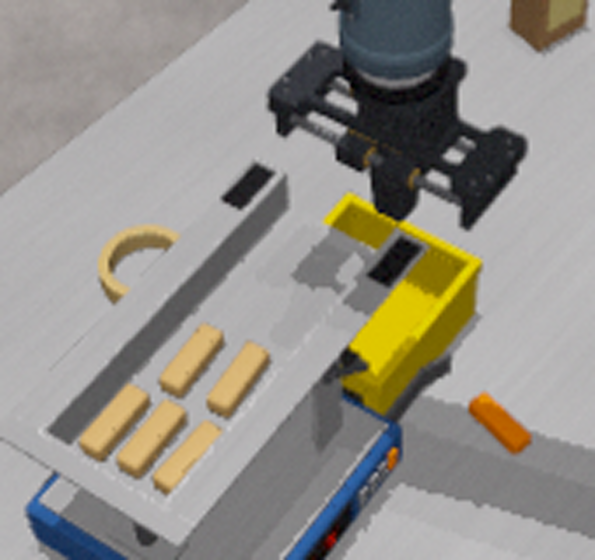

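Run:
```python
from cell import robot
from h import *
import pickle
p=pickle.load(open("w3.pkl","rb"))
P=onz(p,np.array([(354,250),(403,250),(673,249),(718,249),(704,351),(661,351)])/1.5,220);print(P.round(1))
xh=np.array([np.cos(np.radians(-84.7)),np.sin(np.radians(-84.7)),0])
n=(P[0]+P[1])/2+25*xh;f=P[2:].mean(0);d=f-n;print(n,f,np.linalg.norm(d),np.degrees(np.arctan2(d[1],d[0])))
print(P[1]-P[0],P[3]-P[2],P[4]-P[3],P[5]-P[2])
```

```text
[[464.4  99.6 220. ]
 [486.2 101.6 220. ]
 [609.6 113.8 220. ]
 [631.7 116.  220. ]
 [639.1  65.6 220. ]
 [616.7  63.8 220. ]]
[477.57823643  75.71783512 220.        ] [624.27318172  89.78343436 220.        ] 147.36773071855805 5.476966480068302
[21.82273868  1.98312765  0.        ] [22.05081979  2.19069022  0.        ] [  7.36703918 -50.41352599   0.        ] [  7.02866326 -49.95447687   0.        ]
```

>>> play_rows(
  plan=[
    {"delta_pos":[0,0.01,-0.002],"turn":0},
    {"delta_pos":[0,0.022,-0.002],"turn":0},
    {"delta_pos":[0,0.034,-0.002],"turn":0},
    {"delta_pos":[0,0.044,-0.002],"turn":0},
    {"delta_pos":[0,0.05,-0.002],"turn":0},
    {"delta_pos":[0,0.052,-0.002],"turn":0},
    {"delta_pos":[0,0.052,-0.002],"turn":0},
  ],
)

```text
clock: 13.67
ee_pos: [478.1, 71.8, 223.7]
orientation: [-1.572, 0.0, -1.479]
wrist_force: [0.3, 0.7, -0.6]
gripper_width: 0.6
```

>>> play_rows(
  plan=[
    {"delta_pos":[0,0.001,0],"turn":0},
    {"delta_pos":[0,0.002,0],"turn":0},
    {"delta_pos":[0,0.003,0],"turn":0},
    {"delta_pos":[0,0.004,0],"turn":0},
    {"delta_pos":[0,0.004,0],"turn":0},
  ],
)

```text
clock: 14.08
ee_pos: [478.6, 71.9, 220.5]
orientation: [-1.57, -0.0, -1.479]
wrist_force: [-0.5, -1.0, 1.3]
gripper_width: 0.7
```

>>> play_rows(
  plan=[
    {"delta_pos":[0.0,0.001,0],"turn":0},
    {"delta_pos":[0.001,0.0025,0],"turn":0},
    {"delta_pos":[0.002,0.004,0],"turn":0},
    {"delta_pos":[0.003,0.006,0],"turn":0},
    {"delta_pos":[0.004,0.008,0],"turn":0},
    {"delta_pos":[0.005,0.01,0],"turn":0},
    {"delta_pos":[0.006,0.012,0],"turn":0},
    {"delta_pos":[0.007,0.014,0],"turn":0},
    {"delta_pos":[0.0075,0.016,0],"turn":0},
    {"delta_pos":[0.008,0.018,0],"turn":0},
    {"delta_pos":[0.008,0.018,0],"turn":0},
  ],
)

```text
clock: 15.0
ee_pos: [479.5, 63.8, 202.6]
orientation: [-1.57, -0.0, -1.479]
wrist_force: [-0.4, 0.3, 4.8]
gripper_width: 0.4
```

Run:
```python
from cell import robot
from h import *
s=robot.get_state(); print(s["ee_pos"],s["orientation"],s["wrist_force"],s["clock"])
t=robot.read_camera("side"); cv2.imwrite("pics/i_s.png",cv2.resize(t["pixels"][130:290,140:310],None,fx=3.5,fy=3.5,interpolation=cv2.INTER_CUBIC))
```

```text
[479.45022996  63.80922446 202.55289693] [-1.57006510e+00 -1.47788008e-04 -1.47892863e+00] [-0.39809085  0.27591387  4.76365508] 15.0
```

View pics/i_s.png

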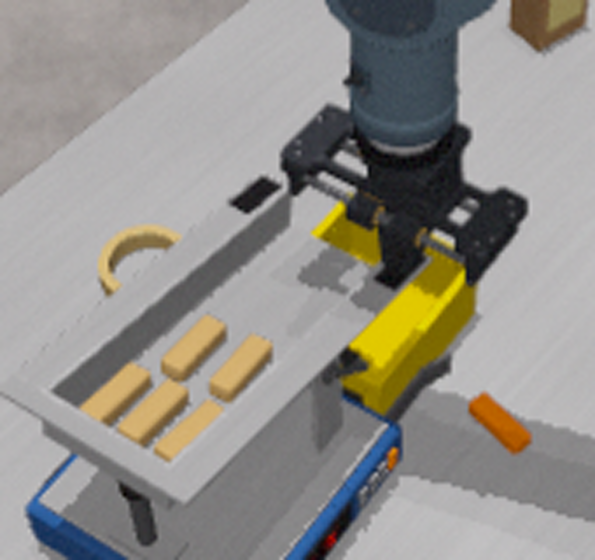

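>>> play_rows(
  plan=[
    {"delta_pos":[0.001,0.002,0],"turn":0},
    {"delta_pos":[0.0015,0.004,0],"turn":0},
    {"delta_pos":[0.002,0.006,0],"turn":0},
    {"delta_pos":[0.0025,0.008,0],"turn":0},
    {"delta_pos":[0.003,0.01,0],"turn":0},
    {"delta_pos":[0.0035,0.012,0],"turn":0},
    {"delta_pos":[0.004,0.014,0],"turn":0},
    {"delta_pos":[0.0042,0.016,0],"turn":0},
    {"delta_pos":[0.0045,0.018,0],"turn":0},
    {"delta_pos":[0.0047,0.02,0],"turn":0},
    {"delta_pos":[0.0047,0.02,0],"turn":0},
  ],
)

```text
clock: 15.97
ee_pos: [479.9, 59.1, 182.4]
orientation: [-1.57, -0.0, -1.479]
wrist_force: [0.4, -1.0, 4.3]
gripper_width: 0.7
```

Run:
```python
from cell import robot
from h import *
s=robot.get_state(); print(s["ee_pos"],s["orientation"],s["wrist_force"],s["clock"])
t=robot.read_camera("side"); cv2.imwrite("pics/j_s.png",cv2.resize(t["pixels"][130:290,140:310],None,fx=3.5,fy=3.5,interpolation=cv2.INTER_CUBIC))
```

```text
[479.88007218  59.07675109 182.42485367] [-1.57012749e+00 -1.79100220e-04 -1.47891124e+00] [ 0.37207805 -1.01312284  4.26718267] 15.9667
```

View pics/j_s.png

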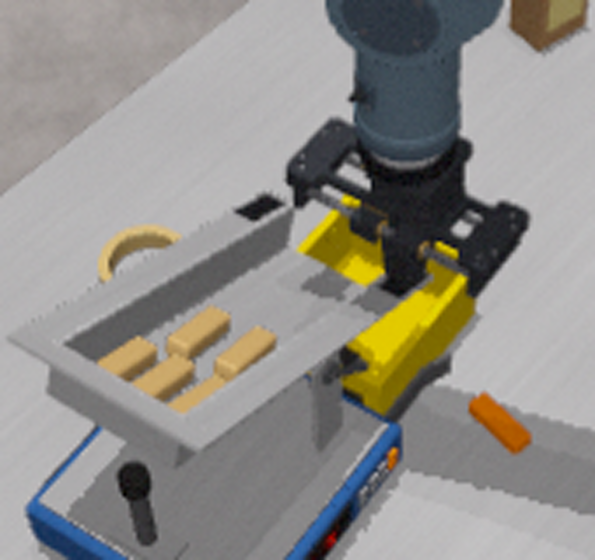

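>>> play_rows(
  plan=[
    {"delta_pos":[0,0.0015,0],"turn":0},
    {"delta_pos":[0.0005,0.003,0],"turn":0},
    {"delta_pos":[0.0005,0.0045,0],"turn":0},
    {"delta_pos":[0.0005,0.006,0],"turn":0},
    {"delta_pos":[0.001,0.0075,0],"turn":0},
    {"delta_pos":[0.001,0.009,0],"turn":0},
    {"delta_pos":[0.001,0.0105,0],"turn":0},
    {"delta_pos":[0.001,0.012,0],"turn":0},
    {"delta_pos":[0.001,0.0135,0],"turn":0},
    {"delta_pos":[0.001,0.015,0],"turn":0},
    {"delta_pos":[0.001,0.015,0],"turn":0},
  ],
)

```text
clock: 16.93
ee_pos: [479.7, 58.2, 167.0]
orientation: [-1.571, 0.0, -1.479]
wrist_force: [0.7, 0.0, 1.8]
gripper_width: 0.4
```

Run:
```python
from cell import robot
from h import *
s=robot.get_state(); print(s["ee_pos"],s["orientation"],s["wrist_force"],s["clock"])
t=robot.read_camera("side"); cv2.imwrite("pics/k_s.png",cv2.resize(t["pixels"][130:290,140:310],None,fx=3.5,fy=3.5,interpolation=cv2.INTER_CUBIC))
```

```text
[479.7457436   58.1743003  166.98386656] [-1.57062890e+00  6.59352923e-05 -1.47875792e+00] [0.71381381 0.0455532  1.84569352] 16.9333
```

View pics/k_s.png

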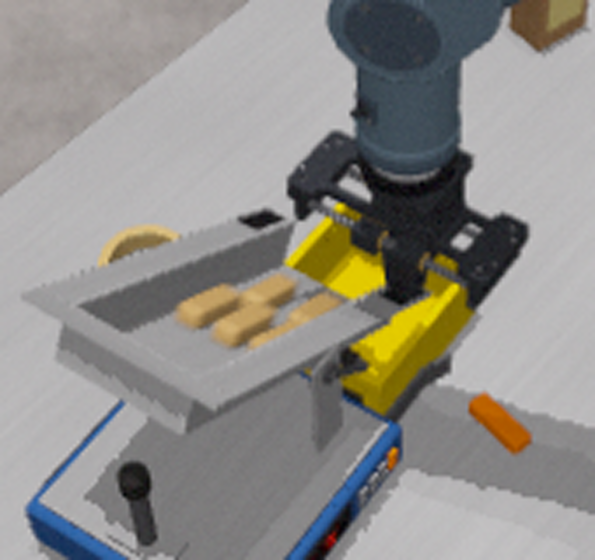

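>>> play_rows(
  plan=[
    {"delta_pos":[0,0.001,0],"turn":0},
    {"delta_pos":[0,0.002,0],"turn":0},
    {"delta_pos":[0,0.003,0],"turn":0},
    {"delta_pos":[0,0.004,0],"turn":0},
    {"delta_pos":[0,0.004,0],"turn":0},
  ],
)

```text
clock: 17.4
ee_pos: [479.7, 58.2, 163.1]
orientation: [-1.571, 0.0, -1.479]
wrist_force: [1.0, 0.4, 2.4]
gripper_width: 0.2
```

>>> play_rows(
  plan=[
    {"delta_pos":[0,0.001,0],"turn":0},
    {"delta_pos":[0,0.002,0],"turn":0},
    {"delta_pos":[0,0.003,0],"turn":0},
    {"delta_pos":[0,0.003,0],"turn":0},
  ],
)

```text
clock: 17.73
ee_pos: [479.5, 58.2, 160.0]
orientation: [-1.571, 0.0, -1.479]
wrist_force: [0.6, 0.3, 2.0]
gripper_width: 0.4
```

>>> play_rows(
  plan=[
    {"delta_pos":[-0.0005,0.001,0],"turn":0},
    {"delta_pos":[-0.0005,0.002,0],"turn":0},
    {"delta_pos":[-0.0005,0.003,0],"turn":0},
    {"delta_pos":[-0.0005,0.003,0],"turn":0},
  ],
)

```text
clock: 18.07
ee_pos: [479.4, 58.6, 157.0]
orientation: [-1.571, -0.0, -1.479]
wrist_force: [0.2, -0.7, 2.4]
gripper_width: 0.1
```

>>> play_rows(
  plan=[
    {"delta_pos":[0,0.001,0],"turn":0},
    {"delta_pos":[0,0.002,0],"turn":0},
    {"delta_pos":[0,0.002,0],"turn":0},
  ],
)

```text
clock: 18.32
ee_pos: [479.4, 58.7, 155.0]
orientation: [-1.571, 0.0, -1.479]
wrist_force: [0.9, 0.8, 1.8]
gripper_width: 0.5
```

>>> play_rows(
  plan=[
    {"delta_pos":[-0.0005,0.001,0],"turn":0},
    {"delta_pos":[-0.0005,0.002,0],"turn":0},
    {"delta_pos":[-0.0005,0.002,0],"turn":0},
  ],
)

```text
clock: 18.57
ee_pos: [479.4, 59.1, 153.0]
orientation: [-1.571, -0.0, -1.479]
wrist_force: [1.3, -0.5, 2.5]
gripper_width: 0.3
```

>>> play_rows(
  plan=[
    {"delta_pos":[-0.0005,0.001,0],"turn":0},
    {"delta_pos":[-0.0005,0.002,0],"turn":0},
    {"delta_pos":[-0.0005,0.002,0],"turn":0},
  ],
)

```text
clock: 18.82
ee_pos: [479.7, 59.5, 151.6]
orientation: [-1.571, -0.0, -1.479]
wrist_force: [-0.4, -1.3, 10.0]
gripper_width: -0.0
```

Run:
```python
from cell import robot
from h import *
s=robot.get_state(); print(s["ee_pos"],s["orientation"],s["wrist_force"],s["clock"])
t=robot.read_camera("side"); cv2.imwrite("pics/l_s.png",cv2.resize(t["pixels"][130:290,140:310],None,fx=3.5,fy=3.5,interpolation=cv2.INTER_CUBIC))
```

```text
[479.6905482   59.53381354 151.58665899] [-1.57056263e+00 -4.64367045e-04 -1.47890659e+00] [-0.41439568 -1.272022   10.00514952] 18.8167
```

View pics/l_s.png

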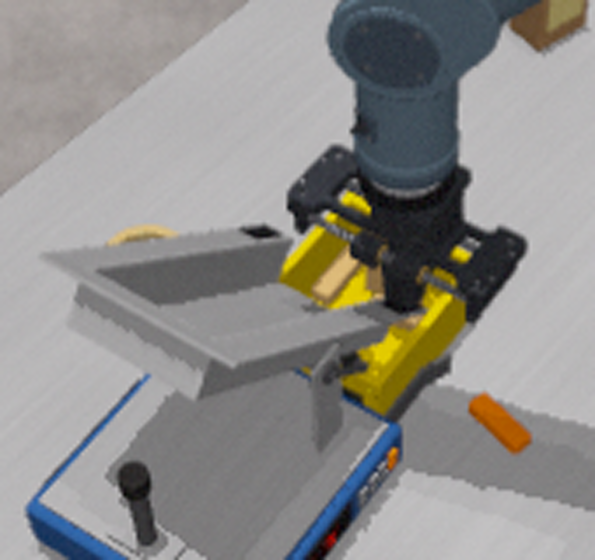

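>>> play_rows(
  plan=[
    {"delta_pos":[0,0.0005,0],"turn":0},
    {"delta_pos":[0,0.0005,0],"turn":0},
    {"delta_pos":[0,0.0005,0],"turn":0},
    {"delta_pos":[0,0.0005,0],"turn":0},
    {"delta_pos":[0,0.0005,0],"turn":0},
    {"delta_pos":[0,0.0005,0],"turn":0},
    {"delta_pos":[0,0.0005,0],"turn":0},
    {"delta_pos":[0,0.0005,0],"turn":0},
    {"delta_pos":[0,0.0005,0],"turn":0},
    {"delta_pos":[0,0.0005,0],"turn":0},
  ],
)

```text
clock: 19.7
ee_pos: [479.7, 59.5, 151.3]
orientation: [-1.57, -0.001, -1.479]
wrist_force: [-2.0, -1.1, 9.7]
gripper_width: 0.4
```

Run:
```python
from cell import robot
from h import *
s=robot.get_state(); print(s["ee_pos"],s["orientation"],s["wrist_force"],s["clock"])
t=robot.read_camera("side"); a=cv2.resize(t["pixels"][130:290,140:310],None,fx=3.2,fy=3.2,interpolation=cv2.INTER_CUBIC)
print([(d["p"],d["xy"]) for d in robot.boxes_of(t,"bar1_center")])
cv2.imwrite("pics/m_s.png",a)
w=robot.read_camera("wrist");cv2.imwrite("pics/m_w.png",cv2.convertScaleAbs(w["pixels"],alpha=1.3))
print([(d["p"],d["xy"]) for d in robot.boxes_of(w,"bar1_center")])
```

```text
[479.74206913  59.479668   151.32979278] [-1.57030134e+00 -5.76319945e-04 -1.47895953e+00] [-2.04489351 -1.05514772  9.69091398] 19.7
[]
[(0.17, [360.7, 103.8])]
```

View pics/m_s.png

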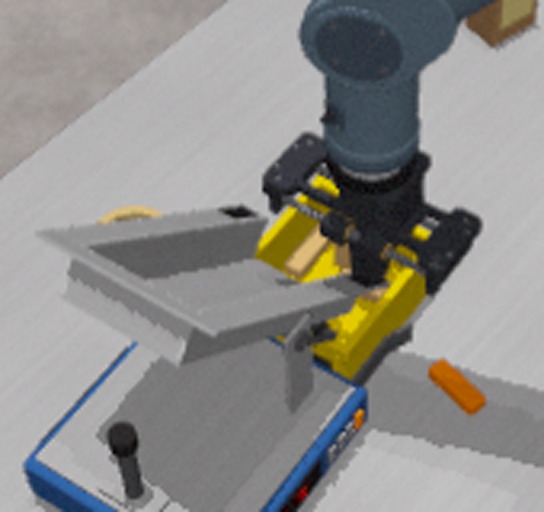

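View pics/m_w.png

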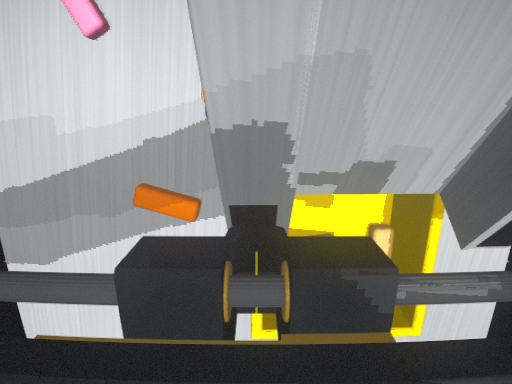

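>>> play_rows(
  plan=[
    {"delta_pos":[0,-0.001,0],"turn":0},
    {"delta_pos":[0,-0.002,0],"turn":0},
    {"delta_pos":[0,-0.004,0],"turn":0},
    {"delta_pos":[0.0005,-0.006,0],"turn":0},
    {"delta_pos":[0.0005,-0.008,0],"turn":0},
    {"delta_pos":[0.001,-0.01,0],"turn":0},
    {"delta_pos":[0.001,-0.012,0],"turn":0},
    {"delta_pos":[0.001,-0.014,0],"turn":0},
    {"delta_pos":[0.0015,-0.016,0],"turn":0},
    {"delta_pos":[0.0015,-0.018,0],"turn":0},
    {"delta_pos":[0.0015,-0.02,0],"turn":0},
    {"delta_pos":[0.0015,-0.022,0],"turn":0},
    {"delta_pos":[0.0015,-0.024,0],"turn":0},
    {"delta_pos":[0.0015,-0.026,0],"turn":0},
    {"delta_pos":[0.001,-0.028,0],"turn":0},
    {"delta_pos":[0.001,-0.03,0],"turn":0},
    {"delta_pos":[0.001,-0.032,0],"turn":0},
    {"delta_pos":[0.0005,-0.034,0],"turn":0},
  ],
)

```text
clock: 21.4
ee_pos: [479.5, 59.2, 184.9]
orientation: [-1.571, 0.0, -1.479]
wrist_force: [-1.2, -3.4, 2.1]
gripper_width: 0.5
```

Run:
```python
from cell import robot
from h import *
s=robot.get_state(); print(s["ee_pos"],s["orientation"],s["wrist_force"],s["clock"])
t=robot.read_camera("side"); a=cv2.resize(t["pixels"][130:290,140:310],None,fx=3.2,fy=3.2,interpolation=cv2.INTER_CUBIC)
cv2.imwrite("pics/n_s.png",a)
```

```text
[479.45065623  59.19993636 184.91484418] [-1.57095059e+00  9.76917160e-06 -1.47880273e+00] [-1.17932402 -3.4080308   2.11296607] 21.4
```

View pics/n_s.png

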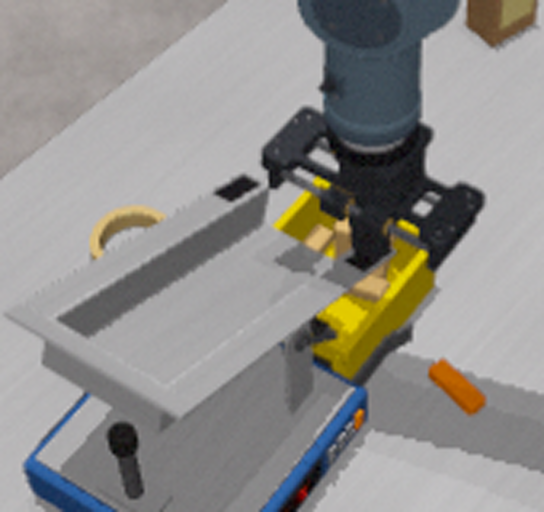

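>>> play_rows(
  plan=[
    {"delta_pos":[-0.0003,-0.0015,0],"turn":0},
    {"delta_pos":[-0.0006,-0.003,0],"turn":0},
    {"delta_pos":[-0.001,-0.005,0],"turn":0},
    {"delta_pos":[-0.0015,-0.007,0],"turn":0},
    {"delta_pos":[-0.002,-0.009,0],"turn":0},
    {"delta_pos":[-0.0026,-0.011,0],"turn":0},
    {"delta_pos":[-0.0032,-0.013,0],"turn":0},
    {"delta_pos":[-0.0038,-0.015,0],"turn":0},
    {"delta_pos":[-0.0045,-0.017,0],"turn":0},
    {"delta_pos":[-0.0052,-0.019,0],"turn":0},
    {"delta_pos":[-0.006,-0.021,0],"turn":0},
    {"delta_pos":[-0.0068,-0.023,0],"turn":0},
    {"delta_pos":[-0.0074,-0.0245,0],"turn":0},
    {"delta_pos":[-0.008,-0.026,0],"turn":0},
    {"delta_pos":[-0.0086,-0.0275,0],"turn":0},
    {"delta_pos":[-0.0092,-0.0285,0],"turn":0},
    {"delta_pos":[-0.0097,-0.0295,0],"turn":0},
    {"delta_pos":[-0.0102,-0.0305,0],"turn":0},
    {"delta_pos":[-0.0107,-0.0315,0],"turn":0},
  ],
)

```text
clock: 23.03
ee_pos: [478.6, 69.9, 216.4]
orientation: [-1.571, -0.0, -1.479]
wrist_force: [-0.7, -4.0, 5.3]
gripper_width: 0.6
```

>>> play_rows(
  plan=[
    {"delta_pos":[-0.0003,-0.0007,0],"turn":0},
    {"delta_pos":[-0.0006,-0.0014,0],"turn":0},
    {"delta_pos":[-0.001,-0.0021,0],"turn":0},
    {"delta_pos":[-0.0012,-0.0028,0],"turn":0},
    {"delta_pos":[-0.0015,-0.0035,0],"turn":0},
    {"delta_pos":[-0.0018,-0.0042,0],"turn":0},
    {"delta_pos":[-0.0018,-0.0049,0],"turn":0},
    {"delta_pos":[-0.0018,-0.0056,0],"turn":0},
    {"delta_pos":[-0.0018,-0.0063,0],"turn":0},
    {"delta_pos":[-0.0018,-0.007,0],"turn":0},
    {"delta_pos":[-0.0018,-0.008,0],"turn":0},
    {"delta_pos":[-0.0018,-0.009,0],"turn":0},
  ],
)

```text
clock: 24.03
ee_pos: [478.3, 71.8, 225.2]
orientation: [-1.571, 0.0, -1.479]
wrist_force: [-0.7, -0.0, -0.2]
gripper_width: 0.5
```

Run:
```python
from cell import robot
from h import *
s=robot.get_state(); print(s["ee_pos"],s["orientation"],s["wrist_force"],s["clock"])
t=robot.read_camera("side"); a=cv2.resize(t["pixels"][130:290,140:310],None,fx=3.2,fy=3.2,interpolation=cv2.INTER_CUBIC)
cv2.imwrite("pics/o_s.png",a)
```

```text
[478.33719807  71.77782491 225.21796437] [-1.57090580e+00  1.87709068e-04 -1.47860060e+00] [-0.68562626 -0.0442179  -0.17862771] 24.0333
```

View pics/o_s.png

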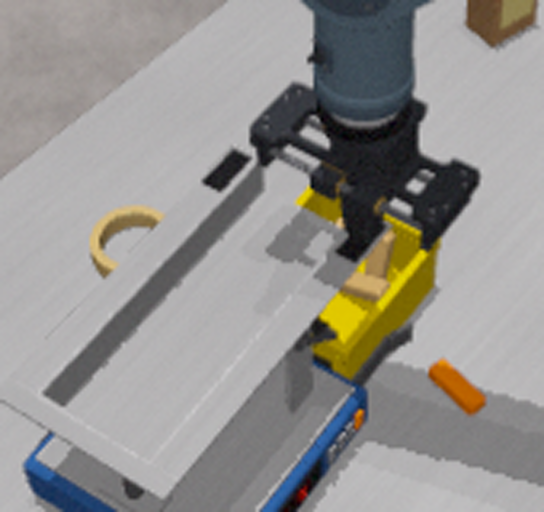

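Pan is level again. Next: retreat up and away, then inspect the tub.

>>> play_rows(
  plan=[
    {"delta_pos":[0,-0.015,0],"turn":0},
    {"delta_pos":[0,-0.04,0],"turn":0},
    {"delta_pos":[0,-0.065,0],"turn":0},
    {"delta_pos":[0.02,-0.085,0],"turn":0},
    {"delta_pos":[0.05,-0.1,0],"turn":0},
    {"delta_pos":[0.08,-0.11,0],"turn":0},
    {"delta_pos":[0.11,-0.11,0],"turn":0},
    {"delta_pos":[0.14,-0.11,0],"turn":0},
    {"delta_pos":[0.17,-0.11,0],"turn":0},
    {"delta_pos":[0.2,-0.11,0],"turn":0},
    {"delta_pos":[0.23,-0.11,0],"turn":0},
    {"delta_pos":[0.25,-0.11,0],"turn":0},
    {"delta_pos":[0.25,-0.11,0],"turn":0},
    {"delta_pos":[0.25,-0.11,0],"turn":0},
  ],
)

```text
clock: 25.25
ee_pos: [501.2, -178.1, 335.0]
orientation: [-1.571, 0.0, -1.481]
wrist_force: [-1.0, 0.6, 0.5]
gripper_width: 0.2
```

Run:
```python
from cell import robot
from h import *
import pickle
s=robot.get_state(); print(s["ee_pos"],s["wrist_force"],s["clock"])
for n in ("side","top","wrist"):
    t=robot.read_camera(n); pickle.dump(t,open(f"z_{n}.pkl","wb"))
    print(n,[(d["p"],d["xy"]) for d in robot.boxes_of(t,"bar1_center")])
    im=t["pixels"]
    if n=="side": im=cv2.resize(im[130:290,140:310],None,fx=3.2,fy=3.2,interpolation=cv2.INTER_CUBIC)
    elif n=="top": im=cv2.resize(im[140:230,150:330],None,fx=4.4,fy=4.4,interpolation=cv2.INTER_CUBIC)
    else: im=cv2.resize(cv2.convertScaleAbs(im,alpha=1.3),None,fx=1.5,fy=1.5)
    cv2.imwrite(f"pics/p_{n}.png",im)
```

```text
[ 501.1683637  -178.1270101   334.95448347] [-1.01532348  0.63312975  0.546742  ] 25.25
side []
top []
wrist [(0.74, [263.0, 44.7])]
```

View pics/p_side.png

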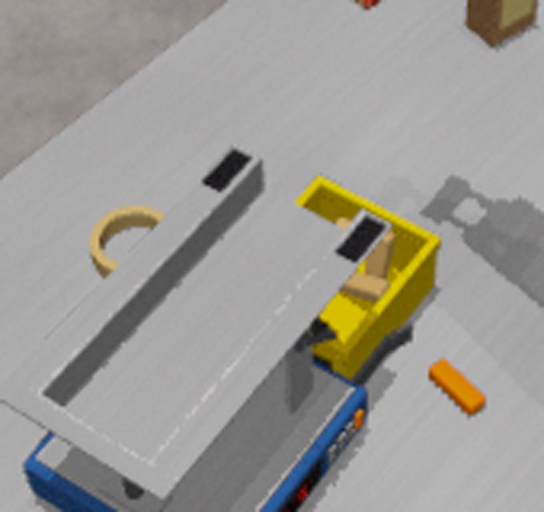

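View pics/p_top.png

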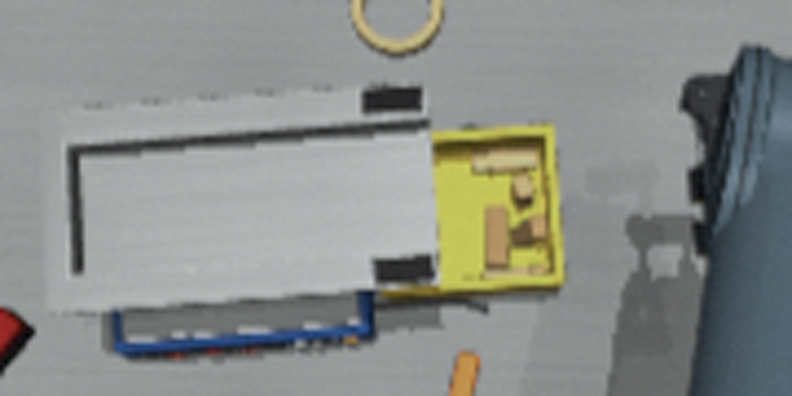

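View pics/p_wrist.png

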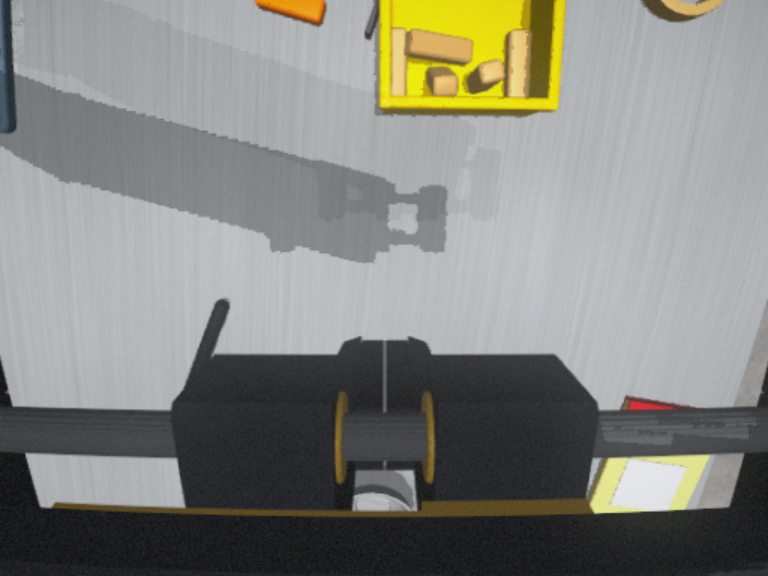

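Run:
```python
from h import *
import pickle
p=pickle.load(open("z_wrist.pkl","rb"))
P=onz(p,np.array([(380,108),(558,109)])/1.5,80);print(P.round(1),np.linalg.norm(P[0]-P[1]))
a=np.degrees(np.arctan2(*(P[1]-P[0])[1::-1]));xh=np.array([np.cos(np.radians(-84.6)),np.sin(np.radians(-84.6))]);print(a,P.mean(0)[:2]-85*xh)
yh=np.array([-xh[1],xh[0]]);h=np.array([477.6,75.7])-90*xh+73*yh;print("dock",h+147*xh, "local centre",(P.mean(0)[:2]-85*xh-h)@xh,(P.mean(0)[:2]-85*xh-h)@yh)
# compare top views before/after: tub far edge
i=p["pixels"]; cv2.imwrite("pics/q.png",cv2.resize(cv2.convertScaleAbs(i[0:90,230:400],alpha=1.3),None,fx=4.5,fy=4.5,interpolation=cv2.INTER_CUBIC))
```

```text
[[488.1 -65.   80. ]
 [636.1 -50.4  80. ]] 148.70537762479023
5.647785233083567 [554.06162562  26.95236526]
dock [555.64019728  25.82287489] local centre 145.72696563106697 -1.4652714636032331
```

View pics/q.png

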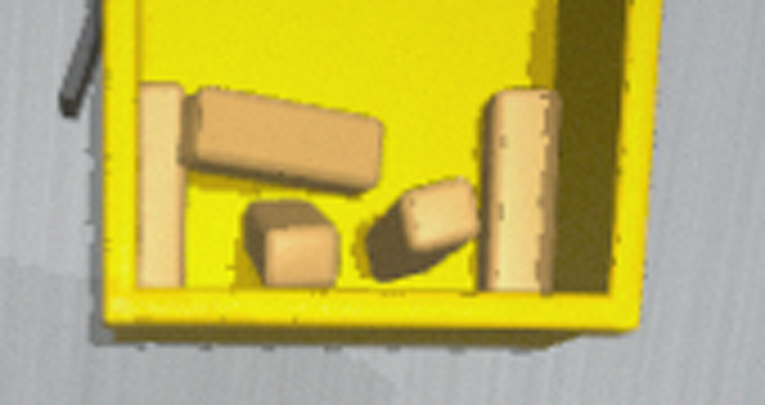

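Run:
```python
from cell import robot
print(robot.job_done())
```

```text
the job is handed in; nothing more can be done
None
```

The job is handed in, and my checks show the outcome asked for. The whole run took about 25 s of the 72 s allowed.

- **Tub:** I pinched the far rim, turned the tub about 5° to line up with the rails, and slid it home. The highest push I read against the buffers was about 8 N.
- **Pan:** I pressed the black pad at about 0.3 rad/s. The push-down force was about 2–5 N on the way, then jumped to 10 N at the rubber stop, near 0.72 rad. I held it there for about a second, then eased the pan back the same way and lifted off once it sat level.
- **Last checks:**
  - The wrist picture shows all five bars inside the tub.
  - The pan is empty and level on its rest.
  - The tub centre measures 145.7 mm along the pour direction and -1.5 mm to the side, against the nominal 147 mm and 0. That is within camera error.
  - The arm is clear of everything, and no bystander was touched as far as the pictures show.
- **Disagreement:** The trained network missed most of the bars in the final pictures, finding one in the wrist view and none in the side and top views. I counted the five by eye.

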